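# Refit the filter lid on the workshop dust box

## Robot

A 6-joint arm with a two-finger parallel gripper is mounted at the origin on the work surface. World frame = base frame: x ahead of the robot, y to its left, z up, the work surface at z = 0. Lengths are in mm, angles in rad, forces in N, time in s.
With the tool pointing down it reaches from about 275 to 850 mm from the base axis. Payload 5.2 kg.
Tool frame: the origin (TCP) lies at the very end of the fingers, on their centre line; the grasp point (between the pads) lies 19 mm behind it; z points along the fingers, y is the line along which they close (so a half turn about z gives the same grasp; the last joint's range is limited). The gripper opens to 85 mm and grips with 20 to 120 N. Pads are 22 mm wide; open, the fingers measure 114 mm over their backs; the gripper's body (76 mm by 85 mm) begins 54 mm behind the grasp point. The pads swing forward as they close: fully open they stand 13 mm farther back than shut.
Start: joints at [-1.47, 0.259, 1.535, -0, 1.348, -0.203], TCP at [164.553, -524.812, 231.31] pointing down, gripper open.
Joint ranges: [-3.14, 3.14], [-0.91, 2.08], [0.19, 2.58], [-1.22, 4.36], [0.22, 2.71], [-3.12, 3.12]. Speed limits (rad/s): [2.57, 2.57, 3.14, 3.14, 3.14, 3.14].

## Interface

Orientations are given as a unit quaternion [w, x, y, z].
In Python, from plant import * gives the robot as it stands. The module is installed in compiled form; this text tells all that it offers.
- The arm moves only by the tool send_rows, never from a script. Its argument "motion" is a list of rows, each an object of numbers: "tx", "ty", "tz": the shift along the tool's x, y, z in cm; "wx", "wy", "wz": the turn, a rotation vector about the tool's x, y, z in degrees; "fingers": the closure in counts, from 0 (fully open) to 255 (shut). In form: [{"tx": .., "ty": .., "tz": .., "wx": .., "wy": .., "wz": .., "fingers": ..}, ...]. A call has 1 to 12 rows; each row is the pose to reach, as a shift and turn from the pose commanded when the call began, along the tool's axes at that moment; what a row does not reach only later rows make up. A row lasts 1/8 s, in which the tool goes at most 62.5 mm and 10.7 degrees, less where a joint would pass 70% of its speed; a pose out of reach is approached as far as the arm can. A call with a gripper value outside its range is refused whole. The fingers move at their own pace and stop on an object; "grip_force" is the grip in N (left out, the last holds). Time passes only in rows, so rows that repeat a pose let the fingers close. It gives the time, the measured TCP pose, the force, the opening and the grip force at its end, in the units of the state.
- get_state(): the state, without advancing time (a new reading comes with each control period).
- read_camera(name): name is "scene" or "top" or "wrist"; returns the picture (420x560x3 uint8, red, green, blue); there is no depth.
- get_calibration(name): a dict with "intrinsics" (3x3 intrinsics, pixels), "R" (3x3) and "t" (3): a world point X has camera coordinates R X + t. Camera axes: x right, y down, z forward; pixel columns grow to the right and rows downward; lengths in mm; the calibration is good to about 2 mm. A picture is of the moment at which its call begins: read the wrist's pose just before it. get_calibration takes no time and is no camera call; for the wrist camera it gives the pose at the moment of the call.
- close_job(): hands the job in; it is judged then, once.
The state is a dict: "t": time; "joint_pos": joint angles; "joint_velocities": joint speeds; "joint_efforts": joint torques, N m; "tool_pos": TCP position; "orientation": TCP orientation; "ft_force": force on the tool from outside, world axes, zero at the start; "ft_torque": the same for the moment, N m; "grip_width": finger opening in mm; "grasp_force": force on a finger pad.
Only numpy, scipy, OpenCV 4.12 (cv2) and the standard library are available. Lean on these libraries where they do the work, as an engineer would, in place of code of your own. Each camera call takes 0.05 s, during which the arm holds its last target. There are 200 camera calls.

## Task

Put the loose plywood lid back on the grey dust box: hook its thin lip under the box's ledge with the lid tilted, then swing the other end down until the lid lies flat and fully home and the spring catch has snapped over it, and let go. Do not force it, since the frame is thin metal and the fit has to be found by feel, and leave the other things on the bench where they are.

Things in the scene. Friction and masses are not known exactly. Their poses are not given: they have to be found in the camera images.
- lid: Loose plywood lid, 0.2 to 0.4 kg, 160 (x) by 120 (y) mm overall. Plate 8 mm thick from x = -64 to +80 mm; along the -x end a lip 16 mm long and 4 mm thick, flush with the underside (x = -80 to -64). Origin: underside, middle of the 160 by 120 mm outline; z up, out of the side with the grip rib. Starts flat on the bench, rib up.
- lid_rib (a point): Grip point on the lid's upright wooden rib: lid (10, 0, 30) mm, axes as the lid. The rib is 12 mm wide (x), 60 mm long (y) and stands from z = 8 to 32 mm, centred at lid x = 10.
- lid_lip (a point): Middle of the lower edge of the lip's tip: lid (-80, 0, 0) mm; axes as the lid.
- lid_far (a point): Middle of the lower edge of the lid's other end: lid (80, 0, 0) mm; axes as the lid.
- housing: Grey sheet-steel dust box fixed to the bench, 270 (x) by 180 (y) by 64 mm high, a 54 mm wide duct stub out of its +x end. Origin: centre of its underside, z up. On it is screwed an aluminium frame with seat, rail, ledge, stop and catch. Thin metal: the lid pressing on box or frame with over 25 N in all (its contacts added up, so twisting counts), or the robot itself with over 15 N, spoils it.
- seat (a point): Nominal centre of the frame's seat: housing (0, 0, 70) mm, axes as the housing. The frame sits in slotted holes: as a whole it stands shifted along x by s, between -18 and +18 mm; s is NOT measured and stays fixed during the job. Seat surface at z = 0 here, opening x = -16+s to 64+s, 90 mm wide in y. Side cheeks at y = +-63 mm, 8 mm high. A seated lid has its origin here, x along this x.
- ledge (a point): Nominal (s = 0) middle of the rail's inner face at seat height, the -x end: seat (-80, 0, 0) mm. The true face is at x = -80+s. From it a 4 mm thick ledge overhangs 10 mm towards +x (to -70+s), its underside 9 mm and top 13 mm above the seat. The lid's lip goes under it, tilted (0.3 rad fits), and bottoms on the rail.
- stop (a point): Nominal (s = 0) middle of the fixed stop's inner face at seat height, the +x end: seat (82, 0, 0) mm; the true face is at x = 82+s and is 8 mm high. So a seated lid has 2 mm of play in x (3 mm each side in y), and its +x end clears the stop only when its lip is bottomed on the rail to within that play.
- catch (a joint): Spring catch mid +x end of the frame, 30 mm wide, a steel nose sliding in x. 0 = sprung in (tip at x = 76.5+s, underside 9.5 mm above the seat, sloped face up to 24 mm, leaning out); grows (m) as pushed out, to 9 mm. Spring 1.5 N + 0.5 N per mm. The lid's end, swung down, wedges it out 3.5 to 5.5 mm and it snaps back over the lid; takes roughly 5 to 15 N down on the rib.
- chisel: Bystander: chisel lying on the bench, about 240 mm long, 26 mm wide, 24 mm high, wooden handle. Origin: underside, where handle meets blade; blade along +x.
- gouge: Bystander: a second chisel of the same size and axes.
- offcut: Bystander: dark wood block 110 by 60 by 45 mm; origin centre of underside.
- gluejar: Bystander: white jar, 70 mm diameter, 90 mm high; origin centre of underside.
Not all that is in view belongs to the job. There is more than one size of the lid; the job needs the largest.

How it is judged (in metres and radians):
On the way, in this order (a step that is already met when the one before it is completed fails the run):
1. the lid is lifted clear of the bench (height (world z) of lid_lip above 0.09 m), for 0.1 s.
2. the lid's lip is down at the ledge end of the seat with the lid tilted, its other end higher (z of lid_lip in the frame of seat between -0.003 and 0.008 m and x of lid_lip in the frame of seat between -0.101 and -0.052 m and z of lid_far in the frame of seat above 0.018 m), for 0.1 s.
At the end, for the whole second after the job is handed in: The lid lies flat in the frame, both ends within 2.5 mm of the seat height, tilted less than 0.04 rad, its lip under the ledge, within 6 mm of the middle in y and -20 to +22.5 mm of nominal in x (whatever the frame's shift), the catch sprung back to within 1.5 mm over it, the lid at rest and let go (z of lid_lip in the frame of seat between -0.002 and 0.0025 m and z of lid_far in the frame of seat between -0.002 and 0.0025 m and angle between lid's own z axis and vertical below 0.04 rad and x of lid in the frame of seat between -0.02 and 0.0225 m and y of lid in the frame of seat between -0.006 and 0.006 m and value of joint catch below 0.0015 m and linear speed of lid below 0.02 m/s); the robot touches nothing.
It fails at once if the lid is forced: more than 25 N between lid and dust box (contact force between lid and housing above 25 N).
It fails at once if the robot pushes on the dust box or catch with more than 15 N (contact force between any of the fingers, the arm and housing above 15 N).
It fails at once if a bystander is moved by more than 20 mm (distance of any of chisel, gouge, offcut, gluejar from where it was at the start of the episode above 0.02 m).
It also fails if it takes over 66 s, if anything falls off the work surface, if the arm or the gripper's body presses on something with over 40 N, if the wrist force passes 120 N, or if a joint passes its speed limit or range.

## Working session

There is one attempt and no reset: what is moved stays moved. The work goes in short steps, Python scripts to look and compute and a tool call to move; the robot and the scene stay as the last step left them, time stands still between calls to the robot, and variables do not carry over. Pictures are saved under pics/ and viewed, at most 10 in all, crops included, and the job is handed in when it is done.

Besides the shell and the picture viewer there is one more tool, called by a JSON object that holds its "fn" and its "kwargs". send_rows: Moves the arm, as the interface text tells. Its arguments: {"type":"object","properties":{"motion":{"type":"array"},"grip_force":{"type":"number"}},"required":["motion"]}

```bash
mkdir -p pics; python3 - <<'E'
from plant import *
import cv2
for n in("scene","top"):
    im=read_camera(n); cv2.imwrite(f"pics/{n}0.png",im[:,:,::-1])
    c=get_calibration(n); print(n,c)
print(get_state())
E
```

```text
scene {'intrinsics': array([[386.95957046,   0.        , 280.70944361],
       [  0.        , 386.95957046, 211.61366226],
       [  0.        ,   0.        ,   1.        ]]), 'R': array([[ 0.04908778,  0.99867348,  0.01554571],
       [ 0.7272383 , -0.02506855, -0.68592713],
       [-0.68462753,  0.04497607, -0.72750416]]), 't': array([ -35.36357032, -377.2635472 , 1478.44223537])}
top {'intrinsics': array([[449.81109289,   0.        , 285.83211908],
       [  0.        , 449.81109289, 210.3986646 ],
       [  0.        ,   0.        ,   1.        ]]), 'R': array([[ 0.01048741, -0.9999381 , -0.00371618],
       [-0.99962255, -0.01038959, -0.0254324 ],
       [ 0.02539222,  0.00398149, -0.99966964]]), 't': array([   3.48856015,  559.89782266, 1184.14813802])}
{'t': 0.1, 'joint_pos': array([-1.46980346e+00,  2.59280930e-01,  1.53596759e+00,  4.34577517e-05,
        1.34797177e+00, -2.02838353e-01]), 'joint_velocities': array([ 1.50715724e-03, -3.34736205e-03, -3.85626000e-03, -1.53765291e-04,
        7.79579706e-04,  3.68656679e-05]), 'joint_efforts': array([ 1.81560481e-03, -4.46975613e+01, -2.91246146e+01, -5.13530722e-04,
        6.40128608e-03, -1.11682422e-05]), 'tool_pos': array([ 164.51780365, -524.33873543,  230.55441741]), 'orientation': array([-8.11689498e-04,  9.88483400e-01,  1.51327144e-01,  6.25844824e-05]), 'ft_force': array([-0.27915857,  0.04464416, -0.01457398]), 'ft_torque': array([-0.05144211,  0.04556571,  0.01960869]), 'grasp_force': 0.0, 'grip_width': 85.60671254748486}
```

View pics/top0.png

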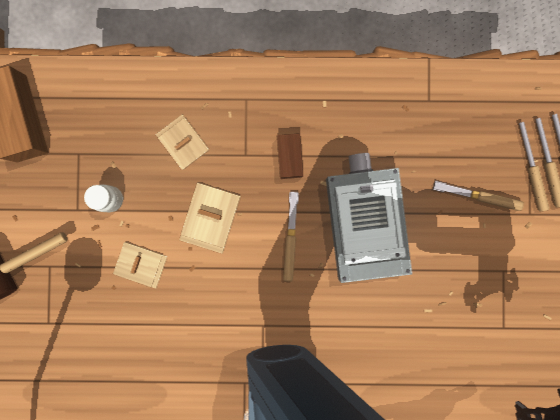

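View pics/scene0.png

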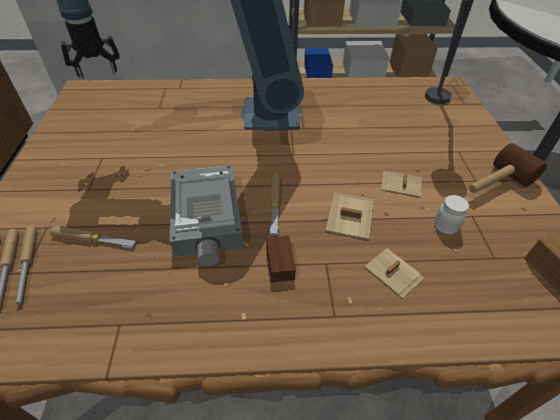

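In the top view there are three lids: (182,142), (210,217) and (140,264). The largest is the one at (210,217). The box is at (369,225) with its duct (+x end) at (359,160). I'll check both in a close crop.

```bash
python3 - <<'E'
import cv2
im=cv2.imread("pics/top0.png")
a=cv2.resize(im[172:262,170:250],None,fx=5,fy=5,interpolation=cv2.INTER_CUBIC)  # 400x450
b=cv2.resize(im[150:290,320:420],None,fx=4,fy=4,interpolation=cv2.INTER_CUBIC)  # 400x560
import numpy as np
o=np.zeros((560,800,3),np.uint8); o[:450,:400]=a; o[:,400:]=b
cv2.imwrite("pics/crop0.png",o)
E
```

```text
(no output)
```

View pics/crop0.png

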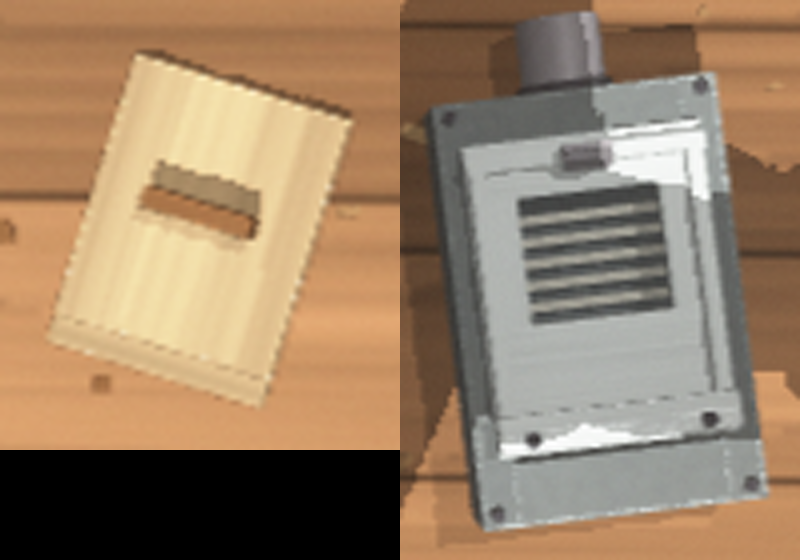

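The crop confirms the lid: far corners (197.4,182.4) and (240.4,195.6), lip corners (180,240.6) and (222.6,253.4). The box screws and the slotted opening are also visible. Next I'll compute poses.

```bash
cat > h.py <<'E'
from plant import *
import numpy as np, cv2
from scipy.spatial.transform import Rotation as Ro
def ray(n,px,z,c=None):
    c=c or get_calibration(n); K,R,t=map(np.array,(c["intrinsics"],c["R"],c["t"]))
    d=R.T@np.linalg.inv(K)@[px[0],px[1],1]; o=-R.T@t
    return o+d*(z-o[2])/d[2]
def proj(c,X):
    K,R,t=map(np.array,(c["intrinsics"],c["R"],c["t"])); p=(K@(R@np.atleast_2d(X).T+t[:,None])).T
    return p[:,:2]/p[:,2:]
def tool(s=None):
    s=s or get_state(); q=s["orientation"]
    return Ro.from_quat([q[1],q[2],q[3],q[0]]),s["tool_pos"]
def rel(R1,p1,s=None):
    """cm shift and deg rotvec in present tool axes"""
    R0,p0=tool(s); return (R0.inv().apply(p1-p0)/10).round(2),np.degrees((R0.inv()*R1).as_rotvec()).round(1)
E
python3 - <<'E'
from h import *
P=lambda u,v,z:ray("top",(u,v),z)
f1,f2,l1,l2=P(197.4,182.4,8),P(240.4,195.6,8),P(180,240.6,4),P(222.6,253.4,4)
print(f1,f2,l1,l2); F=(f1+f2)/2;L=(l1+l2)/2;d=(F-L)[:2]
print("lid c",(F+L)/2,"len",np.hypot(*d),np.linalg.norm((f1-f2)[:2]),"yaw",np.degrees(np.arctan2(d[1],d[0])))
S=[P(332.25,179.5,65),P(395,171.25,65),P(407.75,270.75,65),P(344.25,278.25,65)]
c=sum(S)/4; d=(S[0]+S[1]-S[2]-S[3])[:2]/2; y=np.arctan2(d[1],d[0]);print("box",c,np.hypot(*d),"yaw",np.degrees(y))
e=lambda x,yv,z:P((x-400)/4+320,yv/4+150,z)
R=np.array([[np.cos(y),np.sin(y)],[-np.sin(y),np.cos(y)]])
for n,x,yy,z in(("op+",518,202,70),("op+",657,183,70),("op-",533,323,70),("op-",673,307,70),("ledge",497,418,83),("ledge",738,388,83),("railout",505,460,83),("railout",742,425,83),("catch",583,145,85)):
    print(n,(R@(e(x,yy,z)-c)[:2]).round(1))
print(tool()[0].as_matrix().round(3))
E
```

```text
[631.65969834 244.67256307   8.        ] [597.77961672 130.11584927   8.        ] [476.84237986 289.27928643   4.        ] [444.17222683 175.72593239   4.        ]
lid c [537.61348044 209.94840779   6.        ] len 160.67426124623225 119.46171189647634 yaw -16.30463938924044
box [ 524.32340294 -202.50508393   65.        ] 251.05341425255725 yaw 7.44742415356969
op+ [66.7 43.9]
op+ [ 68.1 -44.1]
op- [-9.7 43.9]
op- [-10.2 -44.3]
ledge [-64.8  75. ]
ledge [-64.2 -75.1]
railout [-91.1  73.3]
railout [-87.1 -74.7]
catch [96.5  1.7]
[[ 0.954  0.299 -0.   ]
 [ 0.299 -0.954  0.002]
 [ 0.    -0.002 -1.   ]]
```

```bash
python3 - <<'E'
from h import *
y=np.radians(-16.3); R=Ro.from_matrix(np.array([[-np.sin(y),np.cos(y),0],[np.cos(y),np.sin(y),0],[0,0,-1]]).T)
print(rel(R,np.array([547.2,207.1,200])))
E
```

```text
(array([ 58.4 , -58.34,   3.17]), array([ -0.1,  -0.1, -56.3]))
```

{"fn": "send_rows", "kwargs": {"motion": [{"tx": 5,"ty": -5,"tz": 0,"wz": -4,"fingers": 0},{"tx": 10,"ty": -10,"tz": 0,"wz": -9,"fingers": 0},{"tx": 15,"ty": -15,"tz": 0,"wz": -14,"fingers": 0},{"tx": 20,"ty": -20,"tz": 0.5,"wz": -19,"fingers": 0},{"tx": 25,"ty": -25,"tz": 1,"wz": -24,"fingers": 0},{"tx": 30,"ty": -30,"tz": 1.5,"wz": -29,"fingers": 0},{"tx": 35,"ty": -35,"tz": 2,"wz": -34,"fingers": 0},{"tx": 40,"ty": -40,"tz": 2.5,"wz": -39,"fingers": 0},{"tx": 45,"ty": -45,"tz": 3,"wz": -44,"fingers": 0},{"tx": 50,"ty": -50,"tz": 3.2,"wz": -49,"fingers": 0},{"tx": 54,"ty": -54,"tz": 3.2,"wz": -53,"fingers": 0},{"tx": 58.4,"ty": -58.3,"tz": 3.2,"wx": -0.1,"wy": -0.1,"wz": -56.3,"fingers": 0}]}}

```text
validation failed for argument at $.mo...
```

{"fn": "send_rows", "kwargs": {"motion": [{"tx": 5,"ty": -5,"tz": 0,"wx": 0,"wy": 0,"wz": -4,"fingers": 0},{"tx": 10,"ty": -10,"tz": 0,"wx": 0,"wy": 0,"wz": -9,"fingers": 0},{"tx": 15,"ty": -15,"tz": 0,"wx": 0,"wy": 0,"wz": -14,"fingers": 0},{"tx": 20,"ty": -20,"tz": 0.5,"wx": 0,"wy": 0,"wz": -19,"fingers": 0},{"tx": 25,"ty": -25,"tz": 1,"wx": 0,"wy": 0,"wz": -24,"fingers": 0},{"tx": 30,"ty": -30,"tz": 1.5,"wx": 0,"wy": 0,"wz": -29,"fingers": 0},{"tx": 35,"ty": -35,"tz": 2,"wx": 0,"wy": 0,"wz": -34,"fingers": 0},{"tx": 40,"ty": -40,"tz": 2.5,"wx": 0,"wy": 0,"wz": -39,"fingers": 0},{"tx": 45,"ty": -45,"tz": 3,"wx": 0,"wy": 0,"wz": -44,"fingers": 0},{"tx": 50,"ty": -50,"tz": 3.2,"wx": 0,"wy": 0,"wz": -49,"fingers": 0},{"tx": 54,"ty": -54,"tz": 3.2,"wx": 0,"wy": 0,"wz": -53,"fingers": 0},{"tx": 58.4,"ty": -58.3,"tz": 3.2,"wx": 0,"wy": 0,"wz": -56.3,"fingers": 0}]}}

```text
t: 1.6
tool_pos: [512.2, 141.0, 200.2]
orientation: [-0.0, 0.799, 0.601, -0.0]
ft_force: [1.3, -0.7, 0.6]
grip_width: 85.3
grasp_force: 0.0
```

{"fn": "send_rows", "kwargs": {"motion": [{"tx": 0,"ty": 0,"tz": 0,"wx": 0,"wy": 0,"wz": 0,"fingers": 0},{"tx": 0,"ty": 0,"tz": 0,"wx": 0,"wy": 0,"wz": 0,"fingers": 0}]}}

```text
t: 1.85
tool_pos: [511.1, 138.9, 199.9]
orientation: [-0.0, 0.8, 0.6, -0.001]
ft_force: [-0.1, -0.1, -0.3]
grip_width: 85.4
grasp_force: 0.0
```

```bash
python3 - <<'E'
from h import *
y=np.radians(-16.3); R=Ro.from_matrix(np.array([[-np.sin(y),np.cos(y),0],[np.cos(y),np.sin(y),0],[0,0,-1]]).T)
print(tool()[1],rel(R,np.array([547.2,207.1,200])))
c=get_calibration("wrist"); print(c)
im=read_camera("wrist"); cv2.imwrite("pics/w1.png",im[:,:,::-1])
E
```

```text
[511.09383422 138.89872289 199.89245856] (array([ 7.56,  1.56, -0.02]), array([-0.1,  0.1,  0.1]))
{'intrinsics': array([[326.98906998,   0.        , 281.31900455],
       [  0.        , 326.98906998, 208.66142967],
       [  0.        ,   0.        ,   1.        ]]), 'R': array([[ 9.59852621e-01, -2.80504074e-01, -6.39855386e-04],
       [-2.66796870e-01, -9.13647769e-01,  3.06703741e-01],
       [-8.66162512e-02, -2.94219678e-01, -9.51804815e-01]]), 't': array([-451.65144254,  234.40842884,  435.53178853])}
```

View pics/w1.png

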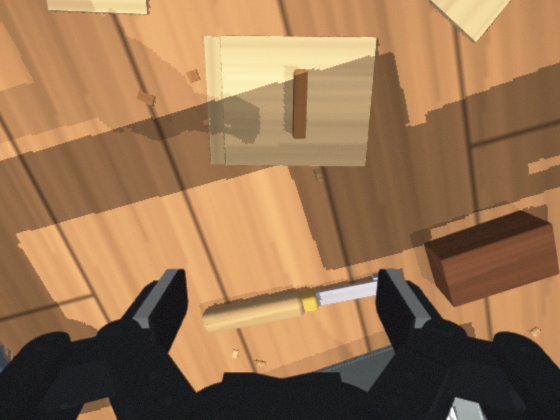

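The wrist view shows the lid with far corners (377,38) and (366,166), lip corners (205,37) and (211,163), and the rib around (300,104).

```bash
python3 - <<'E'
from h import *
P=lambda u,v,z:ray("wrist",(u,v),z)
f1,f2,l1,l2=P(377,38,8),P(366,166,8),P(205,37,4),P(211,163,4)
F=(f1+f2)/2;L=(l1+l2)/2;d=(F-L)[:2];y=np.arctan2(d[1],d[0]);c=(F+L)/2
print(f1,f2,l1,l2,"c",c,np.hypot(*d),np.degrees(y),np.degrees(np.arctan2(*(f1-f2)[[0,1]])), np.degrees(np.arctan2(*(l1-l2)[[0,1]])))
print("rib",P(301,104,32),"pred",c[:2]+10*d/np.hypot(*d))
R=Ro.from_matrix(np.array([[-np.sin(y),np.cos(y),0],[np.cos(y),np.sin(y),0],[0,0,-1]]).T)
g=np.r_[c[:2]+10*d/np.hypot(*d),12]
print(rel(R,g))
E
```

```text
[634.37683002 245.05275839   8.        ] [600.23563004 131.28559655   8.        ] [482.16078731 291.35478137   4.        ] [446.83585551 178.85226246   4.        ] c [540.90227572 211.63634969   6.        ] 159.8533378571948 -17.07413281990857 16.704350291904287 17.431890322106653
rib [550.67993683 209.38244259  32.        ] pred [550.46153239 208.70026184]
(array([ 7.89,  1.82, 18.81]), array([-0.1,  0.1,  0.8]))
```

{"fn": "send_rows", "kwargs": {"motion": [{"tx": 4,"ty": 0.9,"tz": 3,"wx": 0,"wy": 0,"wz": 0.5,"fingers": 100},{"tx": 7.8,"ty": 1.75,"tz": 6,"wx": 0,"wy": 0,"wz": 0.5,"fingers": 100},{"tx": 7.8,"ty": 1.75,"tz": 10,"wx": 0,"wy": 0,"wz": 0.5,"fingers": 100},{"tx": 7.8,"ty": 1.75,"tz": 14,"wx": 0,"wy": 0,"wz": 0.5,"fingers": 100},{"tx": 7.8,"ty": 1.75,"tz": 17,"wx": 0,"wy": 0,"wz": 0.5,"fingers": 100},{"tx": 7.8,"ty": 1.75,"tz": 18.6,"wx": 0,"wy": 0,"wz": 0.5,"fingers": 100},{"tx": 7.8,"ty": 1.75,"tz": 18.6,"wx": 0,"wy": 0,"wz": 0.5,"fingers": 100},{"tx": 7.8,"ty": 1.75,"tz": 18.6,"wx": 0,"wy": 0,"wz": 0.5,"fingers": 100}]}}

```text
t: 2.9
tool_pos: [551.6, 208.6, 16.0]
orientation: [0.001, 0.803, 0.596, 0.001]
ft_force: [1.0, -0.4, -0.4]
grip_width: 51.7
grasp_force: 0.0
```

```bash
python3 - <<'E'
from h import *
s=get_state();print(s["tool_pos"],s["ft_force"],s["grip_width"])
im=read_camera("wrist"); cv2.imwrite("pics/w2.png",im[:,:,::-1])
E
```

```text
[551.60253951 208.56480562  15.98051085] [ 1.01958676 -0.41402019 -0.36473175] 51.735155224244096
```

View pics/w2.png

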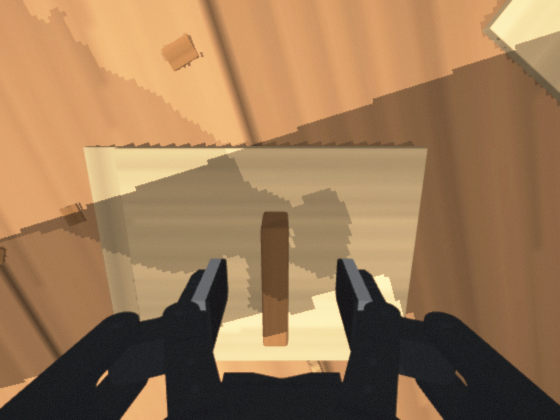

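The rib stands between the fingers (col 275, finger centre 281), so I'm shifting 2 mm and gripping.

{"fn": "send_rows", "kwargs": {"motion": [{"tx": 0,"ty": -0.2,"tz": 0.2,"wx": 0,"wy": 0,"wz": 0,"fingers": 100},{"tx": 0,"ty": -0.2,"tz": 0.2,"wx": 0,"wy": 0,"wz": 0,"fingers": 255},{"tx": 0,"ty": -0.2,"tz": 0.2,"wx": 0,"wy": 0,"wz": 0,"fingers": 255},{"tx": 0,"ty": -0.2,"tz": 0.2,"wx": 0,"wy": 0,"wz": 0,"fingers": 255},{"tx": 0,"ty": -0.2,"tz": 0.2,"wx": 0,"wy": 0,"wz": 0,"fingers": 255},{"tx": 0,"ty": -0.2,"tz": 0.2,"wx": 0,"wy": 0,"wz": 0,"fingers": 255}], "grip_force": 70}}

```text
t: 3.7
tool_pos: [548.9, 209.6, 13.0]
orientation: [0.0, 0.803, 0.596, 0.0]
ft_force: [-0.4, 0.9, 4.9]
grip_width: 11.0
grasp_force: 70.8
```

```bash
python3 - <<'E'
from h import *
y=np.radians(7.45); R=Ro.from_matrix(np.array([[-np.sin(y),np.cos(y),0],[np.cos(y),np.sin(y),0],[0,0,-1]]).T)
u=np.array([np.cos(y),np.sin(y)]);v=np.array([-u[1],u[0]])
print(rel(R,np.r_[np.array([525.5,-202])+10*u-150*v,230]))
E
```

```text
(array([-53.34,  16.74, -21.71]), array([  0. ,  -0. , -24.2]))
```

{"fn": "send_rows", "kwargs": {"motion": [{"tx": 0,"ty": 0,"tz": -3,"wx": 0,"wy": 0,"wz": 0,"fingers": 255},{"tx": 0,"ty": 0,"tz": -8,"wx": 0,"wy": 0,"wz": 0,"fingers": 255},{"tx": 0,"ty": 0,"tz": -13,"wx": 0,"wy": 0,"wz": 0,"fingers": 255},{"tx": -2,"ty": 0.5,"tz": -18,"wx": 0,"wy": 0,"wz": -2,"fingers": 255},{"tx": -6,"ty": 2,"tz": -21.7,"wx": 0,"wy": 0,"wz": -4,"fingers": 255},{"tx": -11,"ty": 3.5,"tz": -21.7,"wx": 0,"wy": 0,"wz": -6,"fingers": 255},{"tx": -16,"ty": 5,"tz": -21.7,"wx": 0,"wy": 0,"wz": -8,"fingers": 255},{"tx": -21,"ty": 6.6,"tz": -21.7,"wx": 0,"wy": 0,"wz": -10,"fingers": 255},{"tx": -26,"ty": 8.2,"tz": -21.7,"wx": 0,"wy": 0,"wz": -12,"fingers": 255},{"tx": -31,"ty": 9.7,"tz": -21.7,"wx": 0,"wy": 0,"wz": -14,"fingers": 255},{"tx": -35,"ty": 11,"tz": -21.7,"wx": 0,"wy": 0,"wz": -16,"fingers": 255},{"tx": -39,"ty": 12.2,"tz": -21.7,"wx": 0,"wy": 0,"wz": -18,"fingers": 255}]}}

```text
t: 5.2
tool_pos: [551.8, -200.4, 228.0]
orientation: [-0.001, 0.699, 0.715, -0.0]
ft_force: [0.1, -0.3, -4.2]
grip_width: 10.5
grasp_force: 69.5
```

{"fn": "send_rows", "kwargs": {"motion": [{"tx": 0,"ty": 0,"tz": 0,"wx": 0,"wy": 0,"wz": 0,"fingers": 255}]}}

```text
t: 5.32
tool_pos: [551.8, -202.2, 227.8]
orientation: [-0.001, 0.701, 0.713, -0.001]
ft_force: [-0.8, 0.7, -4.8]
grip_width: 10.2
grasp_force: 69.5
```

```bash
python3 - <<'E'
from h import *
y=np.radians(7.45); R=Ro.from_matrix(np.array([[-np.sin(y),np.cos(y),0],[np.cos(y),np.sin(y),0],[0,0,-1]]).T)
u=np.array([np.cos(y),np.sin(y)]);v=np.array([-u[1],u[0]])
s=get_state();print(s["tool_pos"],s["ft_force"],s["grip_width"],rel(R,np.r_[np.array([525.5,-202])+10*u-150*v,230]))
E
```

```text
[ 551.78476801 -202.19290456  227.77661964] [-0.84123846  0.74512494 -4.78602703] 10.23361410093002 (array([-14.73,   0.06,  -0.23]), array([-0.1, -0. , -6.5]))
```

{"fn": "send_rows", "kwargs": {"motion": [{"tx": -5,"ty": 0,"tz": 0,"wx": 0,"wy": 0,"wz": -3,"fingers": 255},{"tx": -10,"ty": 0,"tz": 0,"wx": 0,"wy": 0,"wz": -6.5,"fingers": 255},{"tx": -14.7,"ty": 0,"tz": 0,"wx": 0,"wy": 0,"wz": -6.5,"fingers": 255},{"tx": -14.7,"ty": 0,"tz": 0,"wx": 0,"wy": 0,"wz": -6.5,"fingers": 255},{"tx": -14.7,"ty": 0,"tz": 0,"wx": 0,"wy": 0,"wz": -6.5,"fingers": 255},{"tx": -14.7,"ty": 0,"tz": 0,"wx": 0,"wy": 0,"wz": -6.5,"fingers": 255}]}}

```text
t: 6.08
tool_pos: [555.9, -344.3, 229.2]
orientation: [-0.001, 0.657, 0.754, 0.0]
ft_force: [0.7, 0.2, -3.1]
grip_width: 10.4
grasp_force: 69.5
```

```bash
python3 - <<'E'
from h import *
import pickle
s=get_state();c=get_calibration("wrist");print(s["tool_pos"],s["ft_force"],s["grip_width"])
im=read_camera("wrist"); cv2.imwrite("pics/w3.png",im[:,:,::-1]);pickle.dump((s,c),open("w3.pkl","wb"))
cv2.imwrite("pics/w3b.png",cv2.resize(im[:,:,::-1],(800,600),interpolation=cv2.INTER_CUBIC))
E
```

```text
[ 555.9242359  -344.29081327  229.2376869 ] [ 0.67429061  0.24783118 -3.1162248 ] 10.375983407818804
```

View pics/w3b.png

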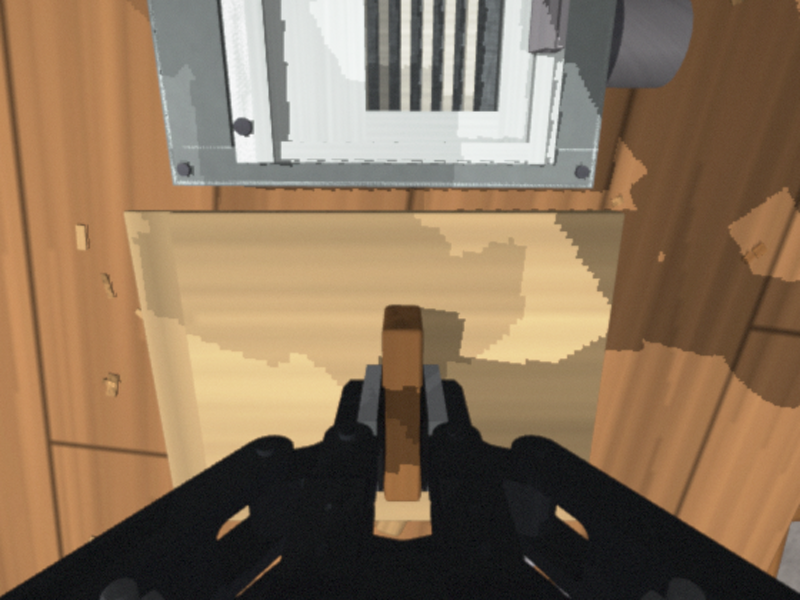

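The wrist view (at 800 px scale) shows box screws at (183,170) and (582,172), near opening corners at (366,110) and (497,110), and the held lid's +y corners at (125,211) and (622,211).

```bash
python3 - <<'E'
from h import *
import pickle
s,c=pickle.load(open("w3.pkl","rb")); k=.7
P=lambda u,v,z:ray("wrist",(u*k,v*k),z,c)
y=np.radians(7.45);u=np.array([np.cos(y),np.sin(y)]);v=np.array([-u[1],u[0]])
c0=np.array([524.3,-202.5])
h=lambda X:np.array([(X[:2]-c0)@u,(X[:2]-c0)@v]).round(1)
for n,a,b,z in(("s1",183,170,65),("s2",582,172,65),("edge1",175,187,64),("edge2",596,188,64),("op-",366,110,70),("op+",497,110,70),("frame-",235,163,78),("frame+",555,163,78),("ledge edge?",270,100,83),("railout",225,80,83),("screw",243,127,83)):
    print(n,h(P(a,b,z)))
R0,p=tool(s)
for n,a,b,dz in(("lip",125,211,4),("far",622,211,8),("ribt",403,306,32),("ribL",384,330,32),("ribR",421,330,32)):
    X=P(a,b,p[2]-13+dz); print(n,R0.inv().apply(X-p).round(1))
print(np.degrees(R0.as_euler('xyz')))
E
```

```text
s1 [-125.3  -78.9]
s2 [127.9 -78.8]
edge1 [-132.4  -89.5]
edge2 [138.5 -88.7]
op- [ -8.3 -43.2]
op+ [ 70.5 -42.8]
frame- [-87.5 -74. ]
frame+ [106. -73.]
ledge edge? [-62.1 -39.1]
railout [-86.7 -28.8]
screw [-79.  -53.7]
lip [ 60.4 -88.2   9.1]
far [60.8 69.8  5. ]
ribt [ 37.6   1.1 -19. ]
ribL [ 30.4  -4.3 -19. ]
ribR [ 30.4   6.2 -19. ]
[-1.79971746e+02 -7.46836400e-02  9.77925653e+01]
```

```bash
cat >> h.py <<'E'
O=np.array([526.2,-201.3,70]); YAW=7.6; TCP=np.array([9.7,-.6,13.])
M=Ro.from_matrix(np.array([[0,1,0],[1,0,0],[0,0,-1]]).T)
Rs=Ro.from_euler('z',YAW,degrees=True)
def goal(xl,yl,zl,th):
    Rl=Rs*Ro.from_euler('y',-th); p=O+Rs.apply([xl,yl,zl])+Rl.apply(TCP-[-80,0,0]); return Rl*M,p
def lidpose(s=None):
    R,p=tool(s); Rl=R*M.inv(); r=Rs.inv()
    lip=r.apply(p+Rl.apply(np.array([-80,0,0])-TCP)-O); far=r.apply(p+Rl.apply(np.array([80,0,0])-TCP)-O)
    return lip.round(1),far.round(1),(r*Rl).as_euler('xyz',degrees=True).round(2)
def rep(*gs):
    s=get_state(); print("t",round(s["t"],2),"F",s["ft_force"].round(1),"T",s["ft_torque"].round(2),"w",round(s["grip_width"],1)); print(*lidpose(s))
    print("F seat axes",Rs.inv().apply(s["ft_force"]).round(1))
    for g in gs: print(g,*rel(*goal(*g),s))
E
python3 - <<'E'
from h import *
rep((-54,0,140,.3),(-54,0,40,.3))
E
```

```text
t 6.12 F [-0.  -0.2 -3.2] T [ 0.   -0.03 -0.02] w 9.9
[ -79.1 -145.6  146.6] [  80.9 -145.   146.5] [0.04 0.01 0.2 ]
F seat axes [-0.  -0.2 -3.2]
(-54, 0, 140, 0.3) [14.52  1.77 -1.93] [-17.2  -0.1   0.2]
(-54, 0, 40, 0.3) [14.51  1.77  8.07] [-17.2  -0.1   0.2]
```

{"fn": "send_rows", "kwargs": {"motion": [{"tx": 0,"ty": 0.3,"tz": -0.5,"wx": -4,"wy": 0,"wz": 0,"fingers": 255},{"tx": 2,"ty": 0.8,"tz": -1,"wx": -8,"wy": 0,"wz": 0,"fingers": 255},{"tx": 5,"ty": 1.2,"tz": -1.5,"wx": -12,"wy": 0,"wz": 0.1,"fingers": 255},{"tx": 8,"ty": 1.6,"tz": -1.9,"wx": -16,"wy": 0,"wz": 0.1,"fingers": 255},{"tx": 11,"ty": 1.8,"tz": -1.9,"wx": -17.2,"wy": -0.1,"wz": 0.2,"fingers": 255},{"tx": 14.5,"ty": 1.8,"tz": -1.9,"wx": -17.2,"wy": -0.1,"wz": 0.2,"fingers": 255},{"tx": 14.5,"ty": 1.8,"tz": 0,"wx": -17.2,"wy": -0.1,"wz": 0.2,"fingers": 255},{"tx": 14.5,"ty": 1.8,"tz": 3,"wx": -17.2,"wy": -0.1,"wz": 0.2,"fingers": 255},{"tx": 14.5,"ty": 1.8,"tz": 6,"wx": -17.2,"wy": -0.1,"wz": 0.2,"fingers": 255},{"tx": 14.5,"ty": 1.8,"tz": 8,"wx": -17.2,"wy": -0.1,"wz": 0.2,"fingers": 255},{"tx": 14.5,"ty": 1.8,"tz": 8,"wx": -17.2,"wy": -0.1,"wz": 0.2,"fingers": 255},{"tx": 14.5,"ty": 1.8,"tz": 8,"wx": -17.2,"wy": -0.1,"wz": 0.2,"fingers": 255}]}}

```text
t: 7.62
tool_pos: [554.7, -199.9, 150.8]
orientation: [0.1, 0.652, 0.744, 0.112]
ft_force: [0.6, 0.6, -2.9]
grip_width: 10.5
grasp_force: 69.4
```

```bash
python3 - <<'E'
from h import *
import pickle
rep((-56.5,0,15,.3),(-56.5,0,3,.3))
s=get_state();c=get_calibration("wrist")
im=read_camera("wrist");pickle.dump((s,c),open("w4.pkl","wb"))
i2=read_camera("top");pickle.dump((s,c),open("w4.pkl","wb"))
a=cv2.resize(im[:,:,::-1],(560,420)); b=cv2.resize(i2[150:290,315:425,::-1],None,fx=4,fy=4,interpolation=cv2.INTER_CUBIC)
o=np.zeros((560,800,3),np.uint8); o[:,:440]=b; a=cv2.resize(im[:,:,::-1],(360,270)); o[:270,440:]=a
i3=read_camera("scene"); o[275:555,440:]=cv2.resize(i3[160:265,160:295,::-1],(360,280),interpolation=cv2.INTER_CUBIC)
cv2.imwrite("pics/m4.png",o); cv2.imwrite("pics/w4.png",im[:,:,::-1])
E
```

```text
t 7.62 F [ 0.6  0.6 -2.9] T [-0.06  0.33 -0.04] w 10.5
[-53.3  -1.8  41.7] [99.5 -1.8 89.2] [ -0.14 -17.27  -0.02]
F seat axes [ 0.7  0.6 -2.9]
(-56.5, 0, 15, 0.3) [ 0.18 -1.09  2.47] [ 0.1  0.1 -0. ]
(-56.5, 0, 3, 0.3) [ 0.19 -1.45  3.62] [ 0.1  0.1 -0. ]
```

View pics/m4.png

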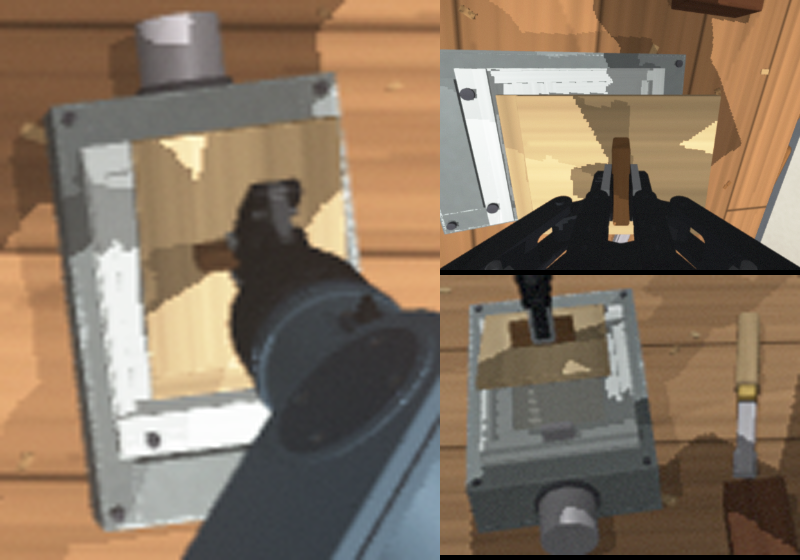

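The wrist inset shows both rail screws, at (468,95) and (492,208), with the lip just to the right of the ledge. I'll use the screws to check the y centre and s.

```bash
python3 - <<'E'
from h import *
import pickle
s,c=pickle.load(open("w4.pkl","rb"));k=560/360
for a,b,z in((468,95,83),(492,208,83),(680,63,65),(487,69,83),(514,221,83)):
    X=ray("wrist",((a-440)*k,b*k),z,c); print(Rs.inv().apply(X-O).round(1))
# lid +y corners in tool frame
R0,p=tool(s)
for a,b,zl,xl in((496,95,4,-80),(720,96,8,80)):
    lipz=[41.7,89.2][xl>0]+70+zl*np.cos(.3); X=ray("wrist",((a-440)*k,b*k),lipz,c); print("lid corner seat",Rs.inv().apply(X-O).round(1))
E
```

```text
[-81.1  55.1  13. ]
[-82.1 -54.9  13. ]
[126.9  80.8  -5. ]
[-63.8  75.4  13. ]
[-65.3 -74.7  13. ]
lid corner seat [-53.1  58.   45.5]
lid corner seat [96.5 57.8 96.8]
```

{"fn": "send_rows", "kwargs": {"motion": [{"tx": 0.19,"ty": -0.5,"tz": 1.2,"wx": 0,"wy": 0,"wz": 0,"fingers": 255},{"tx": 0.19,"ty": -1.1,"tz": 2.4,"wx": 0,"wy": 0,"wz": 0,"fingers": 255},{"tx": 0.19,"ty": -1.25,"tz": 2.9,"wx": 0,"wy": 0,"wz": 0,"fingers": 255},{"tx": 0.19,"ty": -1.3,"tz": 3.2,"wx": 0,"wy": 0,"wz": 0,"fingers": 255},{"tx": 0.19,"ty": -1.35,"tz": 3.3,"wx": 0,"wy": 0,"wz": 0,"fingers": 255},{"tx": 0.19,"ty": -1.35,"tz": 3.3,"wx": 0,"wy": 0,"wz": 0,"fingers": 255}]}}

```text
t: 8.52
tool_pos: [551.0, -198.8, 114.2]
orientation: [0.099, 0.652, 0.743, 0.112]
ft_force: [0.3, 0.5, -3.8]
grip_width: 10.2
grasp_force: 69.4
```

```bash
python3 - <<'E'
from h import *
rep((-56.5,0,1.5,.3),(-66,0,1.5,.3),(-75,0,1.5,.3))
E
```

```text
t 8.53 F [ 0.3  0.5 -3.8] T [ 0.01  0.33 -0.01] w 10.2
[-56.9  -0.1   5.3] [95.9 -0.3 52.6] [ -0.09 -17.22  -0.08]
F seat axes [ 0.4  0.5 -3.8]
(-56.5, 0, 1.5, 0.3) [ 0.02 -0.07  0.38] [ 0.   0.1 -0.1]
(-66, 0, 1.5, 0.3) [ 0.01 -0.98  0.09] [ 0.   0.1 -0.1]
(-75, 0, 1.5, 0.3) [ 0.01 -1.84 -0.17] [ 0.   0.1 -0.1]
```

{"fn": "send_rows", "kwargs": {"motion": [{"tx": 0,"ty": -0.04,"tz": 0.2,"wx": 0,"wy": 0,"wz": -0.1,"fingers": 255},{"tx": 0,"ty": -0.07,"tz": 0.37,"wx": 0,"wy": 0,"wz": -0.1,"fingers": 255},{"tx": 0,"ty": -0.07,"tz": 0.37,"wx": 0,"wy": 0,"wz": -0.1,"fingers": 255},{"tx": 0,"ty": -0.07,"tz": 0.37,"wx": 0,"wy": 0,"wz": -0.1,"fingers": 255}]}}

```text
t: 9.02
tool_pos: [551.3, -198.6, 110.3]
orientation: [0.099, 0.651, 0.744, 0.112]
ft_force: [0.2, -0.3, -3.5]
grip_width: 9.9
grasp_force: 69.4
```

```bash
python3 - <<'E'
from h import *
rep((-56.5,0,1.,.3),(-71,0,1,.3))
E
```

```text
t 9.03 F [ 0.2 -0.3 -3.5] T [-0.04  0.34  0.01] w 9.9
[-56.6  -0.1   1.4] [96.2 -0.  48.7] [ -0.11 -17.2    0.02]
F seat axes [ 0.1 -0.3 -3.5]
(-56.5, 0, 1.0, 0.3) [0.   0.   0.04] [0.  0.1 0. ]
(-71, 0, 1, 0.3) [ 0.   -1.38 -0.39] [0.  0.1 0. ]
```

{"fn": "send_rows", "kwargs": {"motion": [{"tx": 0,"ty": -0.35,"tz": -0.11,"wx": 0,"wy": 0,"wz": 0,"fingers": 255},{"tx": 0,"ty": -0.7,"tz": -0.22,"wx": 0,"wy": 0,"wz": 0,"fingers": 255},{"tx": 0,"ty": -1.0,"tz": -0.31,"wx": 0,"wy": 0,"wz": 0,"fingers": 255},{"tx": 0,"ty": -1.2,"tz": -0.36,"wx": 0,"wy": 0,"wz": 0,"fingers": 255},{"tx": 0,"ty": -1.35,"tz": -0.4,"wx": 0,"wy": 0,"wz": 0,"fingers": 255},{"tx": 0,"ty": -1.35,"tz": -0.4,"wx": 0,"wy": 0,"wz": 0,"fingers": 255}]}}

```text
t: 9.78
tool_pos: [537.2, -200.5, 110.2]
orientation: [0.099, 0.651, 0.744, 0.112]
ft_force: [-0.5, -0.6, -4.2]
grip_width: 10.7
grasp_force: 69.4
```

```bash
python3 - <<'E'
from h import *
rep((-73,0,1.,.3))
E
```

```text
t 9.78 F [-0.5 -0.6 -4.2] T [-0.09  0.33 -0.01] w 10.7
[-70.8  -0.1   1.2] [82.  -0.  48.5] [-1.00e-01 -1.72e+01  1.00e-02]
F seat axes [-0.6 -0.6 -4.2]
(-73, 0, 1.0, 0.3) [ 0.   -0.22 -0.04] [0.  0.1 0. ]
```

Under the ledge and free. I'll slide in 1 mm steps until contact.

{"fn": "send_rows", "kwargs": {"motion": [{"tx": 0,"ty": -0.1,"tz": -0.03,"wx": 0,"wy": 0,"wz": 0,"fingers": 255},{"tx": 0,"ty": -0.2,"tz": -0.06,"wx": 0,"wy": 0,"wz": 0,"fingers": 255},{"tx": 0,"ty": -0.2,"tz": -0.06,"wx": 0,"wy": 0,"wz": 0,"fingers": 255}]}}

```text
t: 10.15
tool_pos: [535.1, -200.7, 110.1]
orientation: [0.099, 0.651, 0.744, 0.112]
ft_force: [0.2, -0.7, -4.4]
grip_width: 10.5
grasp_force: 69.4
```

{"fn": "send_rows", "kwargs": {"motion": [{"tx": 0,"ty": -0.1,"tz": -0.03,"wx": 0,"wy": 0,"wz": 0,"fingers": 255},{"tx": 0,"ty": -0.1,"tz": -0.03,"wx": 0,"wy": 0,"wz": 0,"fingers": 255}]}}

```text
t: 10.4
tool_pos: [534.1, -200.8, 110.1]
orientation: [0.099, 0.651, 0.744, 0.112]
ft_force: [0.0, -0.3, -4.1]
grip_width: 10.2
grasp_force: 69.4
```

{"fn": "send_rows", "kwargs": {"motion": [{"tx": 0,"ty": -0.1,"tz": -0.03,"wx": 0,"wy": 0,"wz": 0,"fingers": 255},{"tx": 0,"ty": -0.1,"tz": -0.03,"wx": 0,"wy": 0,"wz": 0,"fingers": 255}]}}

```text
t: 10.65
tool_pos: [533.5, -201.1, 110.3]
orientation: [0.1, 0.651, 0.744, 0.112]
ft_force: [2.4, 0.5, -3.2]
grip_width: 10.4
grasp_force: 69.4
```

```bash
python3 - <<'E'
from h import *
rep(*[(-75.6+4*np.sin(t),0,.6,t) for t in (.3,.25,.2,.16,.13)])
E
```

```text
t 10.65 F [ 2.4  0.5 -3.2] T [-0.02 -0.03  0.  ] w 10.4
[-74.6  -0.2   1.3] [78.2 -0.2 48.7] [-1.200e-01 -1.724e+01  1.000e-02]
F seat axes [ 2.4  0.2 -3.2]
(np.float64(-74.41791917335463), 0, 0.6, 0.3) [ 0.02 -0.    0.08] [0.1 0.1 0. ]
(np.float64(-74.6103841629819), 0, 0.6, 0.25) [0.02 0.03 0.53] [2.9 0.1 0. ]
(np.float64(-74.80532267681976), 0, 0.6, 0.2) [0.02 0.04 0.97] [5.8 0.1 0. ]
(np.float64(-74.96272717354302), 0, 0.6, 0.16) [0.02 0.04 1.33] [ 8.1  0.1 -0. ]
(np.float64(-75.08146342952122), 0, 0.6, 0.13) [0.02 0.02 1.6 ] [ 9.8  0.1 -0. ]
```

{"fn": "send_rows", "kwargs": {"motion": [{"tx": 0.01,"ty": 0.03,"tz": 0.2,"wx": 1,"wy": 0,"wz": 0,"fingers": 255},{"tx": 0.02,"ty": 0.04,"tz": 0.5,"wx": 2.9,"wy": 0.1,"wz": 0,"fingers": 255},{"tx": 0.02,"ty": 0.05,"tz": 0.75,"wx": 4.4,"wy": 0.1,"wz": 0,"fingers": 255},{"tx": 0.02,"ty": 0.06,"tz": 0.97,"wx": 5.8,"wy": 0.1,"wz": 0,"fingers": 255},{"tx": 0.02,"ty": 0.06,"tz": 0.97,"wx": 5.8,"wy": 0.1,"wz": 0,"fingers": 255}]}}

```text
t: 11.28
tool_pos: [536.7, -200.0, 100.6]
orientation: [0.065, 0.655, 0.749, 0.075]
ft_force: [1.3, -0.1, -3.7]
grip_width: 10.3
grasp_force: 69.5
```

```bash
python3 - <<'E'
from h import *
rep(*[(-75.6+4*np.sin(t),0,.6,t) for t in (.16,.13,.1)])
E
```

```text
t 11.28 F [ 1.3 -0.1 -3.7] T [-0.11 -0.04 -0.  ] w 10.3
[-74.8   0.4   0.2] [82.   0.5 31.7] [  0.02 -11.35   0.06]
F seat axes [ 1.3 -0.2 -3.7]
(np.float64(-74.96272717354302), 0, 0.6, 0.16) [-0.05  0.04  0.3 ] [ 2.2 -0.   0.1]
(np.float64(-75.08146342952122), 0, 0.6, 0.13) [-0.05  0.05  0.57] [ 3.9 -0.   0.1]
(np.float64(-75.20066633341268), 0, 0.6, 0.1) [-0.05  0.05  0.84] [ 5.6 -0.   0.1]
```

{"fn": "send_rows", "kwargs": {"motion": [{"tx": -0.03,"ty": 0.02,"tz": 0.15,"wx": 1.1,"wy": 0,"wz": 0,"fingers": 255},{"tx": -0.03,"ty": 0.04,"tz": 0.3,"wx": 2.2,"wy": 0,"wz": 0,"fingers": 255},{"tx": -0.03,"ty": 0.05,"tz": 0.44,"wx": 3,"wy": 0,"wz": 0,"fingers": 255},{"tx": -0.03,"ty": 0.05,"tz": 0.57,"wx": 3.9,"wy": 0,"wz": 0,"fingers": 255},{"tx": -0.03,"ty": 0.05,"tz": 0.57,"wx": 3.9,"wy": 0,"wz": 0,"fingers": 255}]}}

```text
t: 11.9
tool_pos: [538.3, -200.4, 95.4]
orientation: [0.043, 0.657, 0.751, 0.049]
ft_force: [1.3, 0.9, -3.3]
grip_width: 10.4
grasp_force: 69.5
```

```bash
python3 - <<'E'
from h import *
rep(*[(-75.6+4*np.sin(t),0,.6,t) for t in (.12,.11,.1,.09,.08,.06)])
E
```

```text
t 11.9 F [ 1.3  0.9 -3.3] T [ 0.04 -0.03 -0.05] w 10.4
[-75.1  -0.2   0.9] [83.5 -0.1 21.7] [-0.   -7.47  0.04]
F seat axes [ 1.4  0.7 -3.3]
(np.float64(-75.12115117084431), 0, 0.6, 0.12) [0.01 0.01 0.12] [ 0.6 -0.   0. ]
(np.float64(-75.1608867966513), 0, 0.6, 0.11) [0.01 0.02 0.21] [ 1.2 -0.   0. ]
(np.float64(-75.20066633341268), 0, 0.6, 0.1) [0.01 0.03 0.3 ] [ 1.7 -0.   0. ]
(np.float64(-75.24048580320795), 0, 0.6, 0.09) [0.01 0.03 0.39] [ 2.3 -0.   0. ]
(np.float64(-75.2803412241233), 0, 0.6, 0.08) [0.01 0.04 0.48] [ 2.9 -0.   0. ]
(np.float64(-75.36014397408222), 0, 0.6, 0.06) [0.01 0.04 0.66] [4. 0. 0.]
```

Now through the catch zone, one small step at a time.

{"fn": "send_rows", "kwargs": {"motion": [{"tx": 0,"ty": 0.01,"tz": 0.12,"wx": 0.6,"wy": 0,"wz": 0,"fingers": 255},{"tx": 0,"ty": 0.02,"tz": 0.21,"wx": 1.2,"wy": 0,"wz": 0,"fingers": 255},{"tx": 0,"ty": 0.02,"tz": 0.21,"wx": 1.2,"wy": 0,"wz": 0,"fingers": 255}]}}

```text
t: 12.28
tool_pos: [538.7, -200.4, 93.5]
orientation: [0.036, 0.657, 0.751, 0.041]
ft_force: [1.3, 0.1, -3.4]
grip_width: 10.5
grasp_force: 69.6
```

{"fn": "send_rows", "kwargs": {"motion": [{"tx": 0,"ty": 0.01,"tz": 0.09,"wx": 0.6,"wy": 0,"wz": 0,"fingers": 255},{"tx": 0,"ty": 0.01,"tz": 0.18,"wx": 1.1,"wy": 0,"wz": 0,"fingers": 255},{"tx": 0,"ty": 0.01,"tz": 0.18,"wx": 1.1,"wy": 0,"wz": 0,"fingers": 255}]}}

```text
t: 12.65
tool_pos: [539.0, -200.5, 91.9]
orientation: [0.03, 0.658, 0.752, 0.034]
ft_force: [-0.9, -0.2, 0.2]
grip_width: 10.3
grasp_force: 70.1
```

```bash
python3 - <<'E'
from h import *
rep(*[(-75.6+4*np.sin(t),0,.6,t) for t in (.08,.06,.04,.02,0)])
E
```

```text
t 12.65 F [-0.9 -0.2  0.2] T [-0.02  0.   -0.01] w 10.3
[-75.4  -0.3   0.8] [83.9 -0.3 15.3] [-0.03 -5.19  0.03]
F seat axes [-0.9 -0.1  0.2]
(np.float64(-75.2803412241233), 0, 0.6, 0.08) [0.03 0.02 0.12] [0.6 0.  0. ]
(np.float64(-75.36014397408222), 0, 0.6, 0.06) [0.03 0.04 0.29] [1.7 0.  0. ]
(np.float64(-75.44004266325346), 0, 0.6, 0.04) [0.03 0.05 0.47] [2.9 0.  0. ]
(np.float64(-75.52000533322666), 0, 0.6, 0.02) [0.03 0.06 0.65] [4. 0. 0.]
(np.float64(-75.6), 0, 0.6, 0) [0.03 0.06 0.83] [5.2 0.  0. ]
```

{"fn": "send_rows", "kwargs": {"motion": [{"tx": 0.01,"ty": 0.01,"tz": 0.09,"wx": 0.5,"wy": 0,"wz": 0,"fingers": 255},{"tx": 0.01,"ty": 0.02,"tz": 0.17,"wx": 1,"wy": 0,"wz": 0,"fingers": 255},{"tx": 0.01,"ty": 0.02,"tz": 0.17,"wx": 1,"wy": 0,"wz": 0,"fingers": 255}]}}

```text
t: 13.02
tool_pos: [539.2, -200.3, 90.0]
orientation: [0.024, 0.658, 0.752, 0.027]
ft_force: [-2.0, -1.8, 0.8]
grip_width: 10.3
grasp_force: 70.3
```

{"fn": "send_rows", "kwargs": {"motion": [{"tx": 0.0,"ty": 0.01,"tz": 0.09,"wx": 0.6,"wy": 0,"wz": 0,"fingers": 255},{"tx": 0.0,"ty": 0.01,"tz": 0.16,"wx": 1.1,"wy": 0,"wz": 0,"fingers": 255},{"tx": 0.0,"ty": 0.01,"tz": 0.16,"wx": 1.1,"wy": 0,"wz": 0,"fingers": 255}]}}

```text
t: 13.4
tool_pos: [539.6, -200.2, 88.1]
orientation: [0.018, 0.658, 0.752, 0.02]
ft_force: [-0.5, -1.8, -2.5]
grip_width: 10.4
grasp_force: 69.8
```

```bash
python3 - <<'E'
from h import *
rep(*[(-75.6+4*np.sin(t),0,.4,t) for t in (.04,.02,.01,0)])
E
```

```text
t 13.4 F [-0.5 -1.8 -2.5] T [-0.26  0.11 -0.06] w 10.4
[-75.5  -0.1   0.3] [84.3 -0.   8.9] [-0.   -3.07  0.03]
F seat axes [-0.8 -1.7 -2.5]
(np.float64(-75.44004266325346), 0, 0.4, 0.04) [0.01 0.02 0.11] [ 0.8 -0.   0. ]
(np.float64(-75.52000533322666), 0, 0.4, 0.02) [0.01 0.03 0.29] [1.9 0.  0. ]
(np.float64(-75.56000066666333), 0, 0.4, 0.01) [0.01 0.04 0.38] [2.5 0.  0. ]
(np.float64(-75.6), 0, 0.4, 0) [0.01 0.04 0.47] [3.1 0.  0. ]
```

{"fn": "send_rows", "kwargs": {"motion": [{"tx": 0.0,"ty": 0.01,"tz": 0.1,"wx": 0.6,"wy": 0,"wz": 0,"fingers": 255},{"tx": 0.0,"ty": 0.02,"tz": 0.19,"wx": 1.2,"wy": 0,"wz": 0,"fingers": 255},{"tx": 0.0,"ty": 0.02,"tz": 0.19,"wx": 1.2,"wy": 0,"wz": 0,"fingers": 255}]}}

```text
t: 13.78
tool_pos: [539.8, -200.1, 86.3]
orientation: [0.011, 0.658, 0.753, 0.012]
ft_force: [0.3, -1.1, -2.5]
grip_width: 10.4
grasp_force: 69.7
```

{"fn": "send_rows", "kwargs": {"motion": [{"tx": 0.0,"ty": 0.01,"tz": 0.09,"wx": 0.6,"wy": 0,"wz": 0,"fingers": 255},{"tx": 0.0,"ty": 0.01,"tz": 0.14,"wx": 0.9,"wy": 0,"wz": 0,"fingers": 255},{"tx": 0.0,"ty": 0.01,"tz": 0.14,"wx": 0.9,"wy": 0,"wz": 0,"fingers": 255}]}}

```text
t: 14.15
tool_pos: [540.0, -200.0, 85.0]
orientation: [0.006, 0.658, 0.753, 0.006]
ft_force: [0.1, -0.7, -2.7]
grip_width: 10.5
grasp_force: 69.7
```

```bash
python3 - <<'E'
from h import *
rep(*[(-75.6+4*np.sin(t),0,.2,t) for t in (.02,.01,0)])
E
```

```text
t 14.15 F [ 0.1 -0.7 -2.7] T [-0.21 -0.14 -0.06] w 10.5
[-75.6   0.    0.5] [84.4  0.1  3.3] [ 0.   -0.99  0.03]
F seat axes [-0.  -0.7 -2.7]
(np.float64(-75.52000533322666), 0, 0.2, 0.02) [-0.01  0.01  0.01] [-0.2 -0.   0. ]
(np.float64(-75.56000066666333), 0, 0.2, 0.01) [-0.01  0.01  0.09] [ 0.4 -0.   0. ]
(np.float64(-75.6), 0, 0.2, 0) [-0.01  0.02  0.18] [ 1. -0.  0.]
```

{"fn": "send_rows", "kwargs": {"motion": [{"tx": 0.0,"ty": 0.01,"tz": 0.09,"wx": 0.4,"wy": 0,"wz": 0,"fingers": 255},{"tx": 0.0,"ty": 0.02,"tz": 0.18,"wx": 1.0,"wy": 0,"wz": 0,"fingers": 255},{"tx": 0.0,"ty": 0.02,"tz": 0.18,"wx": 1.0,"wy": 0,"wz": 0,"fingers": 255}]}}

```text
t: 14.52
tool_pos: [540.2, -199.8, 83.0]
orientation: [-0.0, 0.658, 0.753, -0.0]
ft_force: [1.5, -0.5, -3.4]
grip_width: 10.5
grasp_force: 69.5
```

```bash
python3 - <<'E'
from h import *
rep((-75.6,0,0,0))
im=read_camera("wrist");i2=read_camera("top");i3=read_camera("scene")
b=cv2.resize(i2[150:290,315:425,::-1],None,fx=4,fy=4,interpolation=cv2.INTER_CUBIC)
o=np.zeros((560,800,3),np.uint8); o[:,:440]=b; o[:270,440:]=cv2.resize(im[:,:,::-1],(360,270))
o[275:555,440:]=cv2.resize(i3[160:265,160:295,::-1],(360,280),interpolation=cv2.INTER_CUBIC)
cv2.imwrite("pics/m5.png",o)
E
```

```text
t 14.53 F [ 1.5 -0.5 -3.4] T [-0.08 -0.22  0.03] w 10.5
[-75.6   0.2   0.1] [84.4  0.3 -0. ] [0.03 0.03 0.03]
F seat axes [ 1.4 -0.7 -3.4]
(-75.6, 0, 0, 0) [-0.03 -0.    0.  ] [-0. -0.  0.]
```

View pics/m5.png

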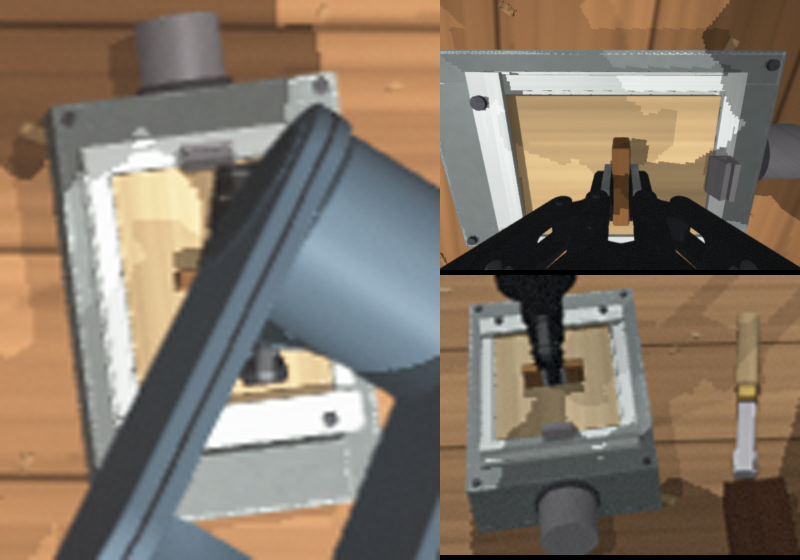

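The lid looks flat inside the frame, lip under the ledge, with the catch nose over its end at about (725,175). I'll press a little at the far side to be sure, watching the force.

{"fn": "send_rows", "kwargs": {"motion": [{"tx": 0,"ty": 0,"tz": 0.05,"wx": 0.3,"wy": 0,"wz": 0,"fingers": 255},{"tx": 0,"ty": 0,"tz": 0.05,"wx": 0.3,"wy": 0,"wz": 0,"fingers": 255}]}}

```text
t: 14.92
tool_pos: [540.2, -199.9, 83.0]
orientation: [-0.002, 0.659, 0.753, -0.002]
ft_force: [0.4, 0.8, 0.1]
grip_width: 10.4
grasp_force: 69.9
```

```bash
python3 - <<'E'
from h import *
rep()
E
```

```text
t 14.93 F [0.4 0.8 0.1] T [ 0.16 -0.23  0.01] w 10.4
[-75.7   0.2   0.5] [84.3  0.2 -0.4] [0.01 0.3  0.02]
F seat axes [0.5 0.7 0.1]
```

Bottomed on the seat: the height didn't change and only the force rose. I'll relax, release, and rise.

{"fn": "send_rows", "kwargs": {"motion": [{"tx": 0,"ty": 0,"tz": -0.02,"wx": -0.2,"wy": 0,"wz": 0,"fingers": 255},{"tx": 0,"ty": 0,"tz": -0.02,"wx": -0.2,"wy": 0,"wz": 0,"fingers": 190},{"tx": 0,"ty": 0,"tz": -0.02,"wx": -0.2,"wy": 0,"wz": 0,"fingers": 150},{"tx": 0,"ty": 0,"tz": -0.02,"wx": -0.2,"wy": 0,"wz": 0,"fingers": 130},{"tx": 0,"ty": 0,"tz": -0.02,"wx": -0.2,"wy": 0,"wz": 0,"fingers": 130},{"tx": 0,"ty": 0,"tz": -0.5,"wx": -0.2,"wy": 0,"wz": 0,"fingers": 130},{"tx": 0,"ty": 0,"tz": -2,"wx": -0.2,"wy": 0,"wz": 0,"fingers": 130},{"tx": 0,"ty": 0,"tz": -5,"wx": -0.2,"wy": 0,"wz": 0,"fingers": 130},{"tx": 0,"ty": 0,"tz": -8,"wx": -0.2,"wy": 0,"wz": 0,"fingers": 130},{"tx": 0,"ty": 0,"tz": -11,"wx": -0.2,"wy": 0,"wz": 0,"fingers": 130},{"tx": 0,"ty": 0,"tz": -11,"wx": -0.2,"wy": 0,"wz": 0,"fingers": 130}]}}

```text
t: 16.3
tool_pos: [542.5, -200.9, 196.8]
orientation: [0.003, 0.659, 0.753, -0.0]
ft_force: [0.4, 0.3, -0.3]
grip_width: 41.8
grasp_force: 0.0
```

```bash
python3 - <<'E'
from h import *
s=get_state();print(s["t"],s["tool_pos"],s["ft_force"],s["grip_width"])
im=read_camera("wrist");cv2.imwrite("pics/w6.png",cv2.resize(im[:,:,::-1],(800,600)))
E
```

```text
16.3 [ 542.4861976  -200.93911577  196.75549098] [ 0.36517115  0.26518778 -0.30338965] 41.80713912357088
```

View pics/w6.png

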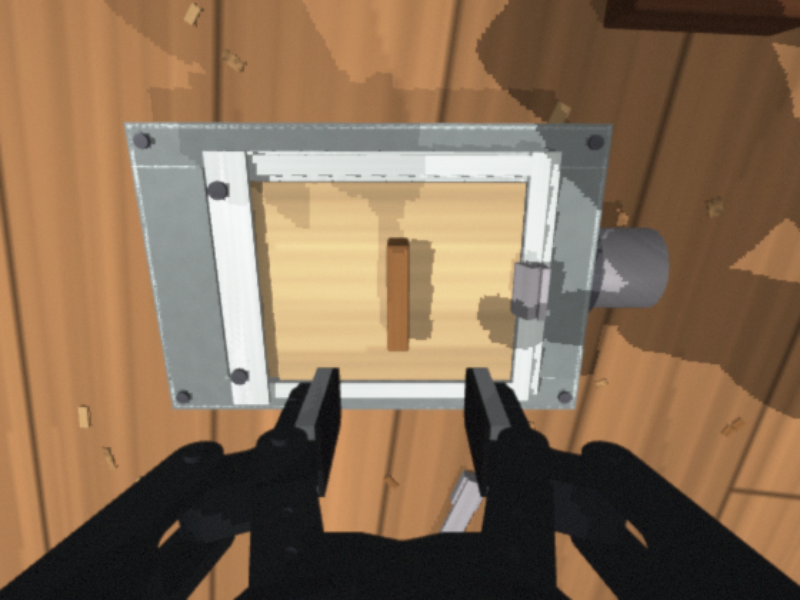

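The lid lies in the frame with the catch nose tip at (514,290). I'll verify that numerically before handing in.

```bash
python3 - <<'E'
from h import *
f=lambda u,v,z:Rs.inv().apply(ray("wrist",(u*.7,v*.7),z)-O).round(1)
print("nose tip",f(513,290,79.5),f(514,265,79.5),"lid far edge at corner",f(526,182,78),f(512,381,78),"rib top",f(397,243,102),f(397,350,102))
E
```

```text
nose tip [80.3  0.3  9.5] [79.8 15.1  9.5] lid far edge at corner [83.3 60.8  8. ] [ 84.4 -59.1   8. ] rib top [13.7 32.2 32. ] [ 13.5 -27.2  32. ]
```

```bash
python3 -c "
from plant import *
print(close_job())"
```

```text
the job is handed in; nothing more can be done
None
```

The lid is back on the dust box: it lies flat on the seat with its lip under the ledge, the catch nose sits about 3.5 mm over its far end, it has been let go, and I handed the job in at about 16 s; no pass or fail result came back.

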